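Run a fingertip round the tubes in the water-bath cover

ROBOT

A 7-joint arm with a two-finger parallel gripper is mounted at the origin on the work surface. World frame = base frame: x ahead of the robot, y to its left, z up, the work surface at z = 0. Lengths are in m, angles in rad, forces in N, time in s.
With the tool pointing down it reaches from about 0.4 to 0.875 m from the base axis. Payload 6.5 kg.
Tool frame: the origin (TCP) lies at the very end of the fingers, on their centre line; the grasp point (between the pads) lies arm.hold_point_z behind it (arm.hold_point_z is the distance from the TCP to the grasp point, in m); z points along the fingers, y is the line along which they close (so a half turn about z gives the same grasp; the last joint's range is limited). The gripper opens to 88 mm and grips with 3 to 60 N. Pads are 18 mm wide; open, the fingers measure 123 mm over their backs; the gripper's body (75 mm by 187 mm) begins 45 mm behind the grasp point.
Start: joints at [-1.328, 0.536, -0.004, 1.538, 0.003, 1.067, -0.071], TCP at [0.198, 0.619, 0.239] pointing down, gripper open.
Joint ranges: [-2.7, 2.7], [-0.37, 2.16], [-1.27, 1.26], [0.24, 2.4], [-1.31, 4.45], [0.19, 1.91], [-2.76, 2.76]. Speed limits (rad/s): [2.39, 2.39, 3.14, 3.14, 3.14, 3.14, 3.14].

INTERFACE

Orientations are given as a rotation vector (axis times angle).
In Python, from station import arm gives the robot as it stands.
- The arm moves only by the tool send_rows, never from a script. Its argument "plan" is a list of rows, each a list of 7 numbers: the turn, a rotation vector about the tool's x, y, z in degrees, then the shift along the tool's x, y, z in cm, then the finger opening in cm, from 0 to 8.81. A call has exactly 10 rows; each row is the pose to reach, as a shift and turn from the pose commanded when the call began, along the tool's axes at that moment; what a row does not reach only later rows make up. A row lasts 1/12 s, in which the tool goes at most 41.7 mm and 7.16 degrees, less where a joint would pass 70% of its speed; a pose out of reach is approached as far as the arm can. A call with a gripper value outside its range is refused whole. The fingers move at their own pace and stop on an object; "force" is the grip in N (left out, the last holds). Time passes only in rows, so rows that repeat a pose let the fingers close, or fill a call up. It gives the time, the measured TCP pose, the force, the opening and the grip force at its end, in the units of the state.
- arm.get_state(): the state, without advancing time (a new reading comes with each control period).
- arm.read_camera(name): name is "scene" or "side" or "wrist"; returns a dict with "color" (420x560x3 uint8, red, green, blue), "depth" (420x560 float32, m along the optical axis (not along the pixel's ray), 0 where there is no reading), "K" (3x3 intrinsics, pixels), "k1" (the pictures are not rectified: a ray, as slopes to the right and down, at radius r is drawn at 1 + k1 r^2 times it, then the intrinsics apply), "camera_from_world" (4x4, takes a point from world to camera coordinates). Camera axes: x right, y up, looking along -z (the intrinsics and any distortion apply to the point x, -y, -z); pixel columns grow to the right and rows downward; lengths in m; the calibration is good to about 2 mm. A picture is of the moment at which its call begins.
- arm.job_done(): hands the job in; it is judged then, once.
Trained networks look in the newest picture that a camera, given by its name, has taken for a name from the list of things; names that differ only in an ending like _2 or _b are one class to them, and where a whole thing is asked for, a point or a joint stands for the part that bears it (a point fixed in the world has none). Each returns a list of dicts, best first, with "score" (0 to 1); they miss things now and then, are a little off and sometimes report something else, mostly with a low value. They report only what shows in the picture. A call takes as long as a camera call.
- arm.cut_out(camera, name): "mask" (420x560 bool, what is visible of it) and "xy" ([column, row] in pixels, amid what is visible of it).
- arm.mark_of(camera, name): "xy" ([column, row] in pixels: a listed point, or the origin of a listed thing).
The state is a dict: "time": time; "joints": joint angles; "dq": joint speeds; "tau": joint torques, N m; "position": TCP position; "tool_rot": TCP orientation; "contact_force": force on the tool from outside, world axes, zero at the start; "wrist_torque": the same for the moment, N m; "gripper_width": finger opening in m; "grip_force": force on a finger pad.
Only numpy, scipy, OpenCV 4.12 (cv2) and the standard library are available. Lean on these libraries where they do the work, as an engineer would, in place of code of your own. Each camera call takes 0.05 s, during which the arm holds its last target. There are 200 camera calls.

TASK

The six capped tubes in the water bath's cover stand proud of their grommets: run your fingertips round the ring clockwise (seen from above), starting with the tube next to the thermometer, and press each tube gently down in turn until its cap sits fully home. So that none is missed and the timing stays even, do it in one unbroken round: from the first tube to the last keep the fingertips over the ring and no more than about 4 cm above the caps. Do not pull any tube up, and leave the thermometer and the other things lying about alone.

Things in the scene. Friction and masses are not known exactly. Their poses are not given: they have to be found in the camera images.
- bath: The water bath: cream case with a black top plate, 290 x 290 mm and 118 mm high, standing firmly on the table. Origin: centre of its underside; z up. Its control panel faces its own -x side.
- cover: Round steel cover, 224 mm wide, 6 mm thick, firm on the bath. Origin: centre of its underside (118 mm above the table). Eight grommets (29 mm wide, tops 10 mm above the origin) lie every 45 degrees on a circle of radius 78 mm. Own +x points at the thermometer; clockwise from above follow tubes 1 to 6, then a rubber bung (top at 22 mm). A knob (32 mm wide, top at 34 mm) stands at the centre.
- thermometer: The dial thermometer in the ring: thin steel stem with a round face-up dial, 36 mm wide, its top 54 mm above the cover's origin (24 mm higher than a cap that is home). Origin: on the stem axis at grommet height. It is to be left alone.
- cap1 (a point): Centre of the top of the first tube's cap, counted clockwise from the thermometer. The cap is red, 23 mm wide and 20 mm tall with a slightly domed top, on a glass tube 16 mm wide. When the tube is home its cap sits on the grommet and this point is 30 mm above the cover's origin (148 mm above the table).
- tube1 (a joint): How far the first tube stands above home, in m (0 = cap sitting on its grommet; starts at 0.004 to 0.009). The grommet grips it: it goes straight down under about 4 N (more if pushed fast), stays where it is left, and stops solidly when home.
- cap2 (a point): Centre of the top of the second tube's cap, counted clockwise from the thermometer. The cap is red, 23 mm wide and 20 mm tall with a slightly domed top, on a glass tube 16 mm wide. When the tube is home its cap sits on the grommet and this point is 30 mm above the cover's origin (148 mm above the table).
- tube2 (a joint): How far the second tube stands above home, in m (0 = cap sitting on its grommet; starts at 0.004 to 0.009). The grommet grips it: it goes straight down under about 4 N (more if pushed fast), stays where it is left, and stops solidly when home.
- cap3 (a point): Centre of the top of the third tube's cap, counted clockwise from the thermometer. The cap is red, 23 mm wide and 20 mm tall with a slightly domed top, on a glass tube 16 mm wide. When the tube is home its cap sits on the grommet and this point is 30 mm above the cover's origin (148 mm above the table).
- tube3 (a joint): How far the third tube stands above home, in m (0 = cap sitting on its grommet; starts at 0.004 to 0.009). The grommet grips it: it goes straight down under about 4 N (more if pushed fast), stays where it is left, and stops solidly when home.
- cap4 (a point): Centre of the top of the fourth tube's cap, counted clockwise from the thermometer. The cap is red, 23 mm wide and 20 mm tall with a slightly domed top, on a glass tube 16 mm wide. When the tube is home its cap sits on the grommet and this point is 30 mm above the cover's origin (148 mm above the table).
- tube4 (a joint): How far the fourth tube stands above home, in m (0 = cap sitting on its grommet; starts at 0.004 to 0.009). The grommet grips it: it goes straight down under about 4 N (more if pushed fast), stays where it is left, and stops solidly when home.
- cap5 (a point): Centre of the top of the fifth tube's cap, counted clockwise from the thermometer. The cap is red, 23 mm wide and 20 mm tall with a slightly domed top, on a glass tube 16 mm wide. When the tube is home its cap sits on the grommet and this point is 30 mm above the cover's origin (148 mm above the table).
- tube5 (a joint): How far the fifth tube stands above home, in m (0 = cap sitting on its grommet; starts at 0.004 to 0.009). The grommet grips it: it goes straight down under about 4 N (more if pushed fast), stays where it is left, and stops solidly when home.
- cap6 (a point): Centre of the top of the sixth tube's cap, counted clockwise from the thermometer. The cap is red, 23 mm wide and 20 mm tall with a slightly domed top, on a glass tube 16 mm wide. When the tube is home its cap sits on the grommet and this point is 30 mm above the cover's origin (148 mm above the table).
- tube6 (a joint): How far the sixth tube stands above home, in m (0 = cap sitting on its grommet; starts at 0.004 to 0.009). The grommet grips it: it goes straight down under about 4 N (more if pushed fast), stays where it is left, and stops solidly when home.
- spare_cap: A spare red tube cap (23 mm wide, 20 mm high) standing loose on a corner of the bath's black top plate. Origin: centre of its underside.
- spare_grommet: A spare black rubber grommet (29 mm wide, 8 mm high) lying loose on another corner of the top plate. Origin: centre of its underside.
- glass_jar: Open square glass jar, 100 mm each way, loose on the table beside the bath. Origin: centre of its underside.
- reagent_bottle: Amber bottle, 60 mm wide and 120 mm tall, loose on the table on the other side of the bath. Origin: centre of its underside.
- bench_timer: White bench timer, 50 x 70 x 23 mm, lying on the table. Origin: centre of its underside.
- marker: Marker pen, 135 mm long and 17 mm thick, lying on the table. Origin: on its underside near the middle.

How it is judged:
By the outcome, as a careful person would: the job done as asked, in the order asked, and still so for the second after the job is handed in, with the robot touching nothing.
It also fails if it takes over 56 s, if anything falls off the work surface, if the arm or the gripper's body presses on something with over 40 N, if the wrist force passes 120 N, or if a joint passes its speed limit or range.

## Working session

There is one attempt and no reset: what is moved stays moved. The work goes in short steps, Python scripts to look and compute and a tool call to move; the robot and the scene stay as the last step left them, time stands still between calls to the robot, and variables do not carry over. Pictures are saved under pics/ and viewed, at most 10 in all, crops included, and the job is handed in when it is done.

Besides the shell and the picture viewer there is one more tool, called after "Request:" in YAML: its name, and indented under it one key for each argument. send_rows: Moves the arm, as the interface text tells. Its arguments: {"type":"object","properties":{"plan":{"type":"array","items":{"type":"array","items":{"type":"number"}}},"force":{"type":"number"}},"required":["plan"]}

```bash
ls; mkdir -p pics
cat > h.py <<'E'
import numpy as np, cv2
from station import arm
def ray(c,xy):
    K=c["K"];d=np.array([(xy[0]-K[0,2])/K[0,0],(xy[1]-K[1,2])/K[1,1]])
    u=d.copy()
    for _ in range(20): u=d/(1+c["k1"]*(u@u))
    T=np.linalg.inv(c["camera_from_world"])
    return T[:3,3],T[:3,:3]@np.array([u[0],-u[1],-1.])
def at_z(c,xy,z):
    o,d=ray(c,xy);return o+d*(z-o[2])/d[2]
def at_depth(c,xy,dep):
    o,d=ray(c,xy);return o+d*dep
def cloud(c,mask):
    r,q=np.nonzero(mask&(c["depth"]>0))
    return np.array([at_depth(c,(a,b),c["depth"][b,a]) for a,b in zip(q,r)])
def proj(c,p):
    q=c["camera_from_world"]@np.append(p,1);u=np.array([q[0],-q[1]])/-q[2]
    u=u*(1+c["k1"]*(u@u));return np.array([c["K"][0,0]*u[0]+c["K"][0,2],c["K"][1,1]*u[1]+c["K"][1,2]])
E
cat > a.py <<'E'
from h import *
s=arm.get_state();print(s["time"],s["position"],s["tool_rot"],s["contact_force"],s["gripper_width"],arm.hold_point_z)
ims=[]
for n in ["scene","side"]:
    c=arm.read_camera(n);cv2.imwrite(f"pics/{n}0.png",c["color"][:,:,::-1])
    for t in ["cap1","cap2","cap3","cap4","cap5","cap6"]:
        print(n,t,[(np.round(m["xy"]),round(m["score"],2),at_z(c,m["xy"],.154).round(3)) for m in arm.mark_of(n,t)][:3])
    for t,z in [("cover",.118),("thermometer",.128),("bath",0),("spare_cap",.118),("spare_grommet",.118),("glass_jar",0),("reagent_bottle",0)]:
        print(n,t,[(np.round(m["xy"]),round(m["score"],2),at_z(c,m["xy"],z).round(3)) for m in arm.mark_of(n,t)][:2])
E
python3 a.py
```

```text
pics
0.0 [0.1973847  0.61866699 0.23786904] [-4.83028462e-01 -3.10411690e+00  2.68409308e-03] [ 0.32323167 -0.21937431 -0.28600717] 0.08767109526236813 0.0187
scene cap1 [(array([237., 222.]), 0.66, array([ 0.5  , -0.004,  0.154])), (array([263., 284.]), 0.64, array([ 0.634, -0.105,  0.154])), (array([218., 246.]), 0.64, array([ 0.497, -0.079,  0.154]))]
scene cap2 [(array([237., 222.]), 0.66, array([ 0.5  , -0.004,  0.154])), (array([263., 284.]), 0.64, array([ 0.634, -0.105,  0.154])), (array([218., 246.]), 0.64, array([ 0.497, -0.079,  0.154]))]
scene cap3 [(array([237., 222.]), 0.66, array([ 0.5  , -0.004,  0.154])), (array([263., 284.]), 0.64, array([ 0.634, -0.105,  0.154])), (array([218., 246.]), 0.64, array([ 0.497, -0.079,  0.154]))]
scene cap4 [(array([237., 222.]), 0.66, array([ 0.5  , -0.004,  0.154])), (array([263., 284.]), 0.64, array([ 0.634, -0.105,  0.154])), (array([218., 246.]), 0.64, array([ 0.497, -0.079,  0.154]))]
scene cap5 [(array([237., 222.]), 0.66, array([ 0.5  , -0.004,  0.154])), (array([263., 284.]), 0.64, array([ 0.634, -0.105,  0.154])), (array([218.,
[... 1995 characters left out ...]
62, array([ 0.49 , -0.075,  0.154]))]
side cover [(array([338., 250.]), 0.64, array([ 0.57 , -0.065,  0.118]))]
side thermometer [(array([332., 216.]), 0.6, array([0.608, 0.001, 0.128])), (array([297., 238.]), 0.39, array([ 0.518, -0.001,  0.128]))]
side bath []
side spare_cap [(array([343., 188.]), 0.68, array([0.68 , 0.049, 0.118]))]
side spare_grommet [(array([325., 330.]), 0.5, array([ 0.448, -0.175,  0.118]))]
side glass_jar [(array([406., 366.]), 0.72, array([ 0.563, -0.294,  0.   ])), (array([339., 249.]), 0.51, array([ 0.63 , -0.013,  0.   ]))]
side reagent_bottle [(array([288., 208.]), 0.73, array([0.605, 0.148, 0.   ])), (array([342., 275.]), 0.16, array([ 0.593, -0.068,  0.   ]))]
```

```bash
cat > b.py <<'E'
from h import *
for n in ["scene","side"]:
    i=cv2.imread(f"pics/{n}0.png")[150:390,130:450];cv2.imwrite(f"pics/{n}0c.png",cv2.resize(i,None,fx=2.4,fy=2.4,interpolation=2))
    c=arm.read_camera(n)
    print(n,np.array([np.r_[m["xy"],m["score"],at_z(c,m["xy"],.154)[:2]] for m in arm.mark_of(n,"cap1")]).round(3))
a=arm.read_camera("wrist");print(np.linalg.inv(a["camera_from_world"]).round(3),a["K"])
E
python3 b.py
python3 - <<'E'
import cv2,numpy as np
a=[cv2.imread(f"pics/{n}0c.png") for n in("scene","side")]
cv2.imwrite("pics/both.png",np.vstack([cv2.resize(x,(400*1,300)) for x in a])) if 0 else None
E
```

```text
scene [[ 3.066e+02  1.272e+02  6.100e-01  4.970e-01  3.350e-01]
 [ 2.160e+02  2.678e+02  5.300e-01  5.240e-01 -1.260e-01]
 [ 2.363e+02  2.232e+02  5.300e-01  4.990e-01 -8.000e-03]
 [ 2.380e+02  2.857e+02  4.500e-01  5.890e-01 -1.360e-01]
 [ 2.170e+02  2.419e+02  4.500e-01  4.890e-01 -7.200e-02]
 [ 2.632e+02  2.888e+02  3.900e-01  6.400e-01 -1.140e-01]
 [ 2.817e+02  2.651e+02  3.800e-01  6.450e-01 -4.500e-02]]
side [[ 3.816e+02  2.394e+02  6.500e-01  6.330e-01 -1.100e-01]
 [ 3.437e+02  2.764e+02  6.500e-01  5.250e-01 -1.270e-01]
 [ 3.123e+02  2.651e+02  6.500e-01  4.950e-01 -7.700e-02]
 [ 3.678e+02  2.140e+02  5.800e-01  6.530e-01 -5.100e-02]
 [ 3.685e+02  2.674e+02  5.200e-01  5.730e-01 -1.400e-01]
 [ 3.002e+02  2.393e+02  5.200e-01  5.110e-01 -2.000e-02]]
[[ 0.304 -0.914 -0.268  0.128]
 [ 0.953  0.292  0.086  0.642]
 [-0.001 -0.281  0.96   0.384]
 [ 0.     0.     0.     1.   ]] [[368.13805595   0.         276.42077819]
 [  0.         368.13805595 209.46198789]
 [  0.           0.           1.        ]]
```

View pics/scene0c.png

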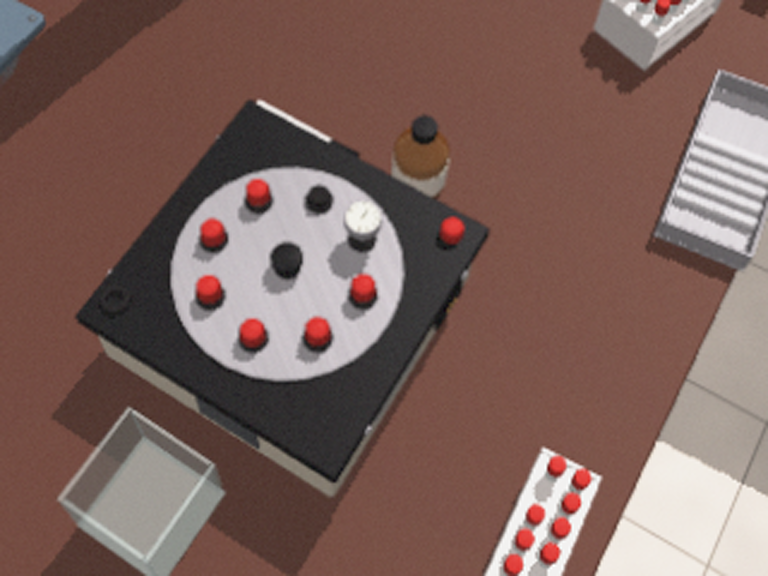

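View pics/side0c.png

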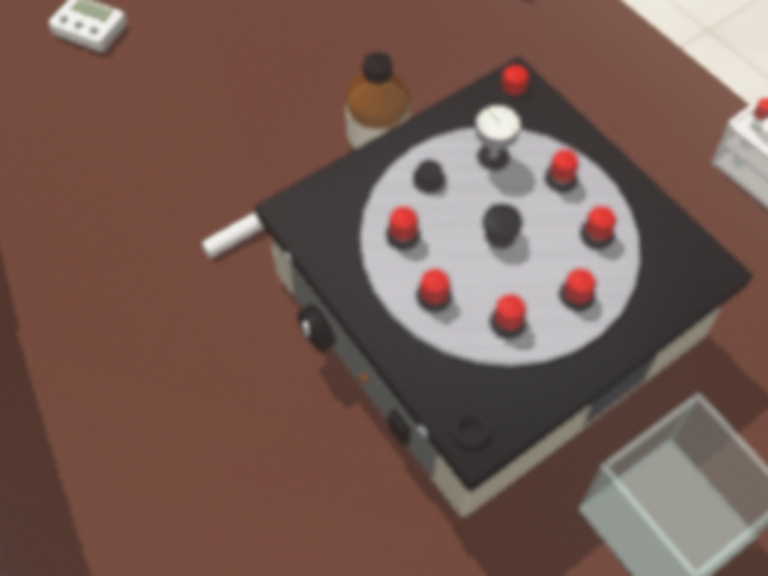

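The scene crop shows the thermometer dial at (362,220). Clockwise from it, the caps are at (363,290), (317,333), (252,334), (208,291), (212,233) and (257,194), followed by the black bung at (319,198). The side view agrees. I'll move over the first cap with the fingers closing on the way.

Request:
send_rows:
  plan:
    - [0, 0, 0, -1.5, -1.2, 0, 6]
    - [0, 0, 0, -4, -3.2, 0, 4]
    - [0, 0, 0, -7, -5.5, 0, 2]
    - [0, 0, 0, -10, -7.8, 0, 0]
    - [0, 0, 0, -13, -10.1, 0, 0]
    - [0, 0, 0, -16, -12.5, 0, 0]
    - [0, 0, 0, -19, -14.8, 0, 0]
    - [0, 0, 0, -22, -17.2, 0, 0]
    - [0, 0, 0, -25, -19.5, 0, 0]
    - [0, 0, 0, -28, -21.8, 0, 0]
  force: 5

```text
time: 2.48
position: [0.3989, 0.3249, 0.239]
tool_rot: [0.483, 3.104, 0.001]
contact_force: [0.8, 0.2, -0.2]
gripper_width: 0.0233
grip_force: 0.0
```

Request:
send_rows:
  plan:
    - [0, 0, 0, -3, -2.3, 0, 0]
    - [0, 0, 0, -6, -4.7, 0, 0]
    - [0, 0, 0, -9, -7, 0, 0]
    - [0, 0, 0, -12, -9.3, 0, 0]
    - [0, 0, 0, -15, -11.6, 0, 0]
    - [0, 0, 0, -18, -14, 0, 0]
    - [0, 0, 0, -21, -16.3, 0, 0]
    - [0, 0, 0, -24, -18.6, 0, 0]
    - [0, 0, 0, -27, -21, 0, 0]
    - [0, 0, 0, -30, -23.3, 0, 0]

```text
time: 3.32
position: [0.6139, 0.0115, 0.2389]
tool_rot: [0.483, 3.104, 0.0]
contact_force: [0.7, -0.0, -0.6]
gripper_width: 0.0004
grip_force: 0.0
```

Request:
send_rows:
  plan:
    - [0, 0, 0, -2, -1.5, 0, 0]
    - [0, 0, 0, -4, -3, 0, 0]
    - [0, 0, 0, -5, -4, 0, 0]
    - [0, 0, 0, -5, -4, 0, 0]
    - [0, 0, 0, -5, -4, 0, 0]
    - [0, 0, 0, -5, -4, 0, 0]
    - [0, 0, 0, -5, -4, 0, 0]
    - [0, 0, 0, -5, -4, 0, 0]
    - [0, 0, 0, -5, -4, 0, 0]
    - [0, 0, 0, -5, -4, 0, 0]

```text
time: 4.15
position: [0.6484, -0.0392, 0.2389]
tool_rot: [0.482, 3.104, 0.0]
contact_force: [0.0, -0.6, 0.6]
gripper_width: 0.0007
grip_force: 0.0
```

```bash
cat > c.py <<'E'
from h import *
from scipy.optimize import least_squares
obs=[]
for n in ["wrist","side","scene"]:
    c=arm.read_camera(n)
    if n=="wrist": cv2.imwrite("pics/w1.png",c["color"][:,:,::-1])
    P=[(c,np.array(m["xy"])) for m in arm.mark_of(n,"cap1") if m["score"]>.25]
    obs+=[(n,)+p for p in P]
ang=lambda k,ph: ph-k*np.pi/4
def fit(O):
    def cap(k,cx,cy,ph): return np.array([cx+.078*np.cos(ang(k,ph)),cy+.078*np.sin(ang(k,ph)),.1545])
    A=[]
    for n,c,xy in O:
        p=at_z(c,xy,.1545)[:2]-[.571,-.06]
        if abs(np.hypot(*p)-.078)>.02: continue
        k=int(round((np.radians(53)-np.arctan2(p[1],p[0]))/(np.pi/4)))%8
        if 1<=k<=6: A.append((k,c,xy,n))
    f=lambda q:np.concatenate([(at_z(c,xy,cap(k,*q)[2])-cap(k,*q))[:2] for k,c,xy,n in A])
    r=least_squares(f,[.571,-.06,np.radians(53)],loss="soft_l1",f_scale=.003)
    print([a[0] for a in A],r.x.round(4),np.degrees(r.x[2]).round(1),"rms",np.sqrt((f(r.x)**2).mean()).round(4))
    return r.x
for n in ["wrist","side","scene"]:
    try: fit([o for o in obs if o[0]==n])
    except Exception as e: print(n,e)
q=fit(obs)
s=arm.get_state();print(s["position"])
for k in range(7): print(k,q[0]+.078*np.cos(ang(k,q[2])),q[1]+.078*np.sin(ang(k,q[2])))
E
python3 c.py
```

```text
[3, 2, 1, 4] [ 0.57   -0.0619  0.9396] 53.8 rms 0.001
[3, 2, 6, 5, 4, 1] [ 0.5705 -0.0599  0.9546] 54.7 rms 0.0027
[3, 1, 5, 2, 6, 4] [ 0.5709 -0.0602  0.9514] 54.5 rms 0.0033
[3, 2, 1, 4, 3, 2, 6, 5, 4, 1, 3, 1, 5, 2, 6, 4] [ 0.5704 -0.0607  0.9455] 54.2 rms 0.0027
[ 0.64854654 -0.04001482  0.23874746]
0 0.6160141634556179 0.0025847945408557157
1 0.6473581646753193 -0.04822345551817947
2 0.6335948623303239 -0.1063138694871153
3 0.5827866122712888 -0.13765787070681668
4 0.5246961983023529 -0.12389456836182136
5 0.49335219708265154 -0.07308631830278617
6 0.5071154994276469 -0.014995904333850334
```

View pics/w1.png

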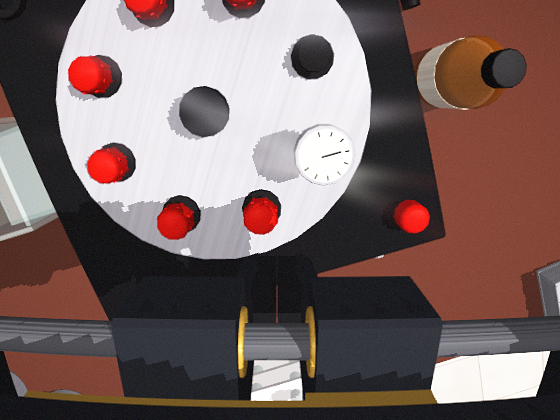

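The wrist view shows cap 1 at (262,212) in front of the fingers, with the dial at (325,155) to its right. All cameras agree within about 2 mm. Next I'll go down over cap 1.

Request:
send_rows:
  plan:
    - [0, 0, 0, -0.2, -0.4, 0.5, 0]
    - [0, 0, 0, -0.2, -0.85, 1.5, 0]
    - [0, 0, 0, -0.2, -0.85, 3, 0]
    - [0, 0, 0, -0.2, -0.85, 4.5, 0]
    - [0, 0, 0, -0.2, -0.85, 5.8, 0]
    - [0, 0, 0, -0.2, -0.85, 6.6, 0]
    - [0, 0, 0, -0.2, -0.85, 6.9, 0]
    - [0, 0, 0, -0.2, -0.85, 6.9, 0]
    - [0, 0, 0, -0.2, -0.85, 6.9, 0]
    - [0, 0, 0, -0.2, -0.85, 6.9, 0]

```text
time: 5.28
position: [0.6485, -0.0488, 0.1706]
tool_rot: [0.483, 3.103, 0.0]
contact_force: [0.0, -0.9, -0.0]
gripper_width: 0.0006
grip_force: 0.0
```

Request:
send_rows:
  plan:
    - [0, 0, 0, 0, 0, 0.5, 0]
    - [0, 0, 0, 0, 0, 1.0, 0]
    - [0, 0, 0, 0, 0, 1.3, 0]
    - [0, 0, 0, 0, 0, 1.5, 0]
    - [0, 0, 0, 0, 0, 1.7, 0]
    - [0, 0, 0, 0, 0, 1.85, 0]
    - [0, 0, 0, 0, 0, 2.0, 0]
    - [0, 0, 0, 0, 0, 2.1, 0]
    - [0, 0, 0, 0, 0, 2.15, 0]
    - [0, 0, 0, 0, 0, 2.2, 0]

```text
time: 6.12
position: [0.6479, -0.0486, 0.148]
tool_rot: [-0.483, -3.104, -0.0]
contact_force: [-3.6, 0.4, 8.4]
gripper_width: 0.0008
grip_force: 4.0
```

Request:
send_rows:
  plan:
    - [0, 0, 0, 0, 0, 0.03, 0]
    - [0, 0, 0, 0, 0, 0.06, 0]
    - [0, 0, 0, 0, 0, 0.09, 0]
    - [0, 0, 0, 0, 0, 0.12, 0]
    - [0, 0, 0, 0, 0, 0.15, 0]
    - [0, 0, 0, 0, 0, 0.15, 0]
    - [0, 0, 0, 0, 0, 0.15, 0]
    - [0, 0, 0, 0, 0, 0.15, 0]
    - [0, 0, 0, 0, 0, 0.15, 0]
    - [0, 0, 0, 0, 0, 0.15, 0]

```text
time: 6.95
position: [0.6479, -0.0487, 0.1478]
tool_rot: [0.483, 3.104, 0.001]
contact_force: [-7.1, 0.8, 13.6]
gripper_width: 0.0002
grip_force: 6.9
```

Cap 1 is home: the force rose to about 14 N with no further travel. On to cap 2.

Request:
send_rows:
  plan:
    - [0, 0, 0, 0, 0, -0.8, 0]
    - [0, 0, 0, 0, 0, -1.8, 0]
    - [0, 0, 0, 0, -0.5, -2.2, 0]
    - [0, 0, 0, -0.15, -2, -2.2, 0]
    - [0, 0, 0, -0.3, -3.7, -2.2, 0]
    - [0, 0, 0, -0.4, -5.2, -2.2, 0]
    - [0, 0, 0, -0.45, -5.95, -2.2, 0]
    - [0, 0, 0, -0.45, -5.95, -2.2, 0]
    - [0, 0, 0, -0.45, -5.95, -1.9, 0]
    - [0, 0, 0, -0.45, -5.95, -1.5, 0]

```text
time: 7.78
position: [0.6345, -0.1057, 0.1611]
tool_rot: [0.482, 3.104, 0.001]
contact_force: [0.6, -0.3, 0.1]
gripper_width: 0.0008
grip_force: 0.0
```

Request:
send_rows:
  plan:
    - [0, 0, 0, 0, 0, 0.3, 0]
    - [0, 0, 0, 0, 0, 0.5, 0]
    - [0, 0, 0, 0, 0, 0.7, 0]
    - [0, 0, 0, 0, 0, 0.9, 0]
    - [0, 0, 0, 0, 0, 1.05, 0]
    - [0, 0, 0, 0, 0, 1.2, 0]
    - [0, 0, 0, 0, 0, 1.3, 0]
    - [0, 0, 0, 0, 0, 1.4, 0]
    - [0, 0, 0, 0, 0, 1.45, 0]
    - [0, 0, 0, 0, 0, 1.5, 0]

```text
time: 8.62
position: [0.6345, -0.1063, 0.1477]
tool_rot: [0.483, 3.104, 0.002]
contact_force: [-5.4, 3.4, 17.2]
gripper_width: 0.0005
grip_force: 8.3
```

Request:
send_rows:
  plan:
    - [0, 0, 0, 0, 0, 0, 0]
    - [0, 0, 0, 0, 0, -1.2, 0]
    - [0, 0, 0, 0, 0, -2.2, 0]
    - [0, 0, 0, 1.0, -1.1, -2.2, 0]
    - [0, 0, 0, 2.1, -2.4, -2.2, 0]
    - [0, 0, 0, 3.2, -3.7, -2.2, 0]
    - [0, 0, 0, 3.9, -4.55, -2.2, 0]
    - [0, 0, 0, 3.9, -4.55, -2.2, 0]
    - [0, 0, 0, 3.9, -4.55, -1.9, 0]
    - [0, 0, 0, 3.9, -4.55, -1.5, 0]

```text
time: 9.45
position: [0.5844, -0.1377, 0.1615]
tool_rot: [0.482, 3.103, 0.001]
contact_force: [0.7, 0.2, 0.3]
gripper_width: 0.0002
grip_force: 0.0
```

Request:
send_rows:
  plan:
    - [0, 0, 0, 0, 0, 0.3, 0]
    - [0, 0, 0, 0, 0, 0.5, 0]
    - [0, 0, 0, 0, 0, 0.7, 0]
    - [0, 0, 0, 0, 0, 0.9, 0]
    - [0, 0, 0, 0, 0, 1.05, 0]
    - [0, 0, 0, 0, 0, 1.2, 0]
    - [0, 0, 0, 0, 0, 1.3, 0]
    - [0, 0, 0, 0, 0, 1.4, 0]
    - [0, 0, 0, 0, 0, 1.45, 0]
    - [0, 0, 0, 0, 0, 1.5, 0]

```text
time: 10.28
position: [0.5835, -0.1379, 0.1477]
tool_rot: [0.483, 3.104, 0.001]
contact_force: [-5.7, 3.7, 18.1]
gripper_width: 0.0007
grip_force: 8.8
```

Request:
send_rows:
  plan:
    - [0, 0, 0, 0, 0, 0, 0]
    - [0, 0, 0, 0, 0, -1.2, 0]
    - [0, 0, 0, 0, 0, -2.2, 0]
    - [0, 0, 0, 1.5, -0.1, -2.2, 0]
    - [0, 0, 0, 3.2, -0.2, -2.2, 0]
    - [0, 0, 0, 5.0, -0.35, -2.2, 0]
    - [0, 0, 0, 6.0, -0.45, -2.2, 0]
    - [0, 0, 0, 6.0, -0.45, -2.2, 0]
    - [0, 0, 0, 6.0, -0.45, -1.9, 0]
    - [0, 0, 0, 6.0, -0.45, -1.5, 0]

```text
time: 11.12
position: [0.5259, -0.1247, 0.1617]
tool_rot: [0.483, 3.102, -0.0]
contact_force: [0.2, 0.0, 0.4]
gripper_width: 0.0001
grip_force: 0.0
```

Request:
send_rows:
  plan:
    - [0, 0, 0, 0, 0, 0.3, 0]
    - [0, 0, 0, 0, 0, 0.5, 0]
    - [0, 0, 0, 0, 0, 0.7, 0]
    - [0, 0, 0, 0, 0, 0.9, 0]
    - [0, 0, 0, 0, 0, 1.05, 0]
    - [0, 0, 0, 0, 0, 1.2, 0]
    - [0, 0, 0, 0, 0, 1.3, 0]
    - [0, 0, 0, 0, 0, 1.4, 0]
    - [0, 0, 0, 0, 0, 1.45, 0]
    - [0, 0, 0, 0, 0, 1.5, 0]

```text
time: 11.95
position: [0.5251, -0.1245, 0.1476]
tool_rot: [0.483, 3.103, 0.001]
contact_force: [-5.0, 0.7, 20.3]
gripper_width: 0.0006
grip_force: 10.1
```

Request:
send_rows:
  plan:
    - [0, 0, 0, 0, 0, 0, 0]
    - [0, 0, 0, 0, 0, -1.2, 0]
    - [0, 0, 0, 0, 0, -2.2, 0]
    - [0, 0, 0, 1.1, 1.0, -2.2, 0]
    - [0, 0, 0, 2.4, 2.1, -2.2, 0]
    - [0, 0, 0, 3.7, 3.2, -2.2, 0]
    - [0, 0, 0, 4.55, 3.95, -2.2, 0]
    - [0, 0, 0, 4.55, 3.95, -2.2, 0]
    - [0, 0, 0, 4.55, 3.95, -1.9, 0]
    - [0, 0, 0, 4.55, 3.95, -1.5, 0]

```text
time: 12.78
position: [0.494, -0.0736, 0.1614]
tool_rot: [0.484, 3.103, -0.001]
contact_force: [-0.0, 0.2, 1.0]
gripper_width: 0.0005
grip_force: 0.0
```

Request:
send_rows:
  plan:
    - [0, 0, 0, 0, 0, 0.3, 0]
    - [0, 0, 0, 0, 0, 0.5, 0]
    - [0, 0, 0, 0, 0, 0.7, 0]
    - [0, 0, 0, 0, 0, 0.9, 0]
    - [0, 0, 0, 0, 0, 1.05, 0]
    - [0, 0, 0, 0, 0, 1.2, 0]
    - [0, 0, 0, 0, 0, 1.3, 0]
    - [0, 0, 0, 0, 0, 1.4, 0]
    - [0, 0, 0, 0, 0, 1.45, 0]
    - [0, 0, 0, 0, 0, 1.45, 0]

```text
time: 13.62
position: [0.4934, -0.0734, 0.1477]
tool_rot: [0.484, 3.104, -0.0]
contact_force: [-4.0, -1.7, 13.0]
gripper_width: 0.0007
grip_force: 6.7
```

Request:
send_rows:
  plan:
    - [0, 0, 0, 0, 0, 0.03, 0]
    - [0, 0, 0, 0, 0, -1.2, 0]
    - [0, 0, 0, 0, 0, -2.15, 0]
    - [0, 0, 0, 0.1, 1.5, -2.15, 0]
    - [0, 0, 0, 0.2, 3.2, -2.15, 0]
    - [0, 0, 0, 0.35, 5.0, -2.15, 0]
    - [0, 0, 0, 0.45, 5.95, -2.15, 0]
    - [0, 0, 0, 0.45, 5.95, -2.15, 0]
    - [0, 0, 0, 0.45, 5.95, -1.9, 0]
    - [0, 0, 0, 0.45, 5.95, -1.5, 0]

```text
time: 14.45
position: [0.507, -0.0159, 0.1617]
tool_rot: [0.484, 3.103, -0.001]
contact_force: [0.6, 0.1, 0.3]
gripper_width: 0.0008
grip_force: 0.0
```

Request:
send_rows:
  plan:
    - [0, 0, 0, 0, 0, 0.3, 0]
    - [0, 0, 0, 0, 0, 0.5, 0]
    - [0, 0, 0, 0, 0, 0.7, 0]
    - [0, 0, 0, 0, 0, 0.9, 0]
    - [0, 0, 0, 0, 0, 1.05, 0]
    - [0, 0, 0, 0, 0, 1.2, 0]
    - [0, 0, 0, 0, 0, 1.3, 0]
    - [0, 0, 0, 0, 0, 1.4, 0]
    - [0, 0, 0, 0, 0, 1.48, 0]
    - [0, 0, 0, 0, 0, 1.55, 0]

```text
time: 15.28
position: [0.5072, -0.0151, 0.1475]
tool_rot: [0.484, 3.104, 0.0]
contact_force: [-9.1, -2.6, 25.4]
gripper_width: 0.0002
grip_force: 12.6
```

All six presses reached the stop. I'll lift clear and check.

Request:
send_rows:
  plan:
    - [0, 0, 0, 0, 0, -1.2, 0]
    - [0, 0, 0, 0, 0, -3, 0]
    - [0, 0, 0, 0, 0, -5.5, 0]
    - [0, 0, 0, 0, 0, -8, 0]
    - [0, 0, 0, 0, 0, -10.5, 0]
    - [0, 0, 0, -2, -0.5, -12, 0]
    - [0, 0, 0, -5, -1.5, -13, 0]
    - [0, 0, 0, -8, -2.5, -14, 0]
    - [0, 0, 0, -11, -3.5, -14, 0]
    - [0, 0, 0, -13, -4, -14, 0]

```text
time: 16.12
position: [0.6211, -0.0941, 0.2868]
tool_rot: [0.484, 3.101, -0.0]
contact_force: [-1.0, -0.3, -0.2]
gripper_width: 0.0004
grip_force: 0.0
```

```bash
cat > d.py <<'E'
from h import *
print(arm.get_state()["position"],arm.get_state()["contact_force"])
q=[.5704,-.0607,.9455]
for n in ["wrist","scene","side"]:
    c=arm.read_camera(n)
    if n=="wrist":cv2.imwrite("pics/w2.png",c["color"][:,:,::-1])
    hsv=cv2.cvtColor(c["color"],cv2.COLOR_RGB2HSV)
    red=((hsv[...,0]<8)|(hsv[...,0]>172))&(hsv[...,1]>170)&(hsv[...,2]>90)
    P=cloud(c,red)
    for k in range(1,7):
        a=q[2]-k*np.pi/4;p=np.array([q[0]+.078*np.cos(a),q[1]+.078*np.sin(a)])
        S=P[np.hypot(*(P[:,:2]-p).T)<.007]
        if len(S)>3: print(n,k,len(S),"top z",np.percentile(S[:,2],[50,80]).round(4))
E
python3 d.py
```

```text
[ 0.62108213 -0.09405487  0.28678422] [-1.00804659 -0.29286328 -0.21912207]
wrist 1 219 top z [0.1465 0.1471]
wrist 2 226 top z [0.1464 0.147 ]
wrist 3 231 top z [0.1465 0.1473]
wrist 4 282 top z [0.1465 0.1473]
wrist 6 16 top z [0.1461 0.1469]
scene 1 23 top z [0.1483 0.1497]
scene 2 25 top z [0.1472 0.1506]
scene 3 25 top z [0.1476 0.1495]
scene 4 25 top z [0.1481 0.1494]
side 1 22 top z [0.1462 0.1469]
side 2 24 top z [0.1459 0.1468]
side 3 26 top z [0.1477 0.1483]
side 4 33 top z [0.1468 0.148 ]
side 5 31 top z [0.1459 0.147 ]
side 6 26 top z [0.146  0.1476]
```

View pics/w2.png

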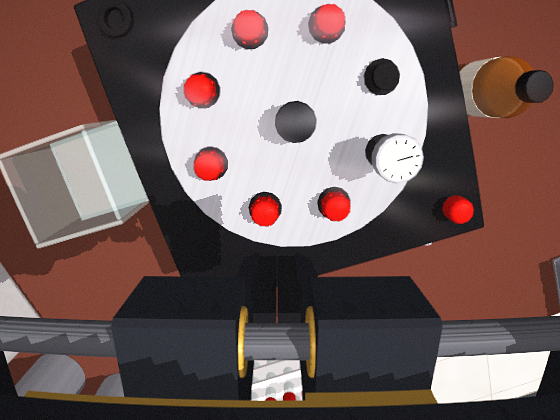

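The wrist picture shows all six caps seated level, from (335,205) round to (328,22). The dial at (398,158), the spare cap at (458,210) and the spare grommet at (117,20) are undisturbed.

```bash
python3 -c "
from station import arm
print(arm.job_done())"
```

```text
the job is handed in; nothing more can be done
None
```

I pressed all six tubes home in one clockwise round, starting from the thermometer. Depth readings put every cap at home height (about 148 mm above the table), and the job is handed in, about 16 s in on the robot's clock.

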